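# Work the seized stopper out of the glue pot

## Robot

A 6-joint arm with a two-finger parallel gripper is mounted at the origin on the work surface. World frame = base frame: x ahead of the robot, y to its left, z up, the work surface at z = 0. Lengths are in m, angles in rad, forces in N, time in s.
With the tool pointing down it reaches from about 0.375 to 0.75 m from the base axis. Payload 9 kg.
Tool frame: the origin (TCP) lies at the very end of the fingers, on their centre line; the grasp point (between the pads) lies 19 mm behind it (r.hold_point_z is the distance from the TCP to the grasp point, in m); z points along the fingers, y is the direction in which the jaws open and shut (so a half turn about z gives the same grasp; the last joint's range is limited). The gripper opens to 85 mm and grips with 20 to 120 N. Pads are 22 mm wide; open, the fingers measure 114 mm over their backs; the gripper's body (76 mm by 85 mm) begins 54 mm behind the grasp point. The pads swing forward as they close: fully open they stand 13 mm farther back than shut.
Start: joints at [-1.319, 0.104, 0.097, 1.564, 0, 1.353], TCP at [0.272, -0.535, 0.231] pointing down, gripper open.
Joint ranges: [-2.99, 2.99], [-0.84, 1.86], [-1.1, 1.16], [-1.84, 2.11], [-1.51, 1.56], [-3.14, 3.14]. Speed limits (rad/s): [2.22, 2.22, 2.57, 3.14, 3.14, 3.14].

## Interface

Orientations are given as a rotation vector (axis times angle).
In Python, from bench import get_obs, viewer, close_job, r gives the robot as it stands.
- The arm moves only by the tool play_rows, never from a script. Its argument "motion" is one flat list of numbers, 7 for each row, row after row: the opening in per cent of the stroke, from 0 (shut) to 100 (fully open), then the shift along the tool's x, y, z in cm, then the turn, a rotation vector about the tool's x, y, z in degrees. In form: [gripper, tx, ty, tz, ax, ay, az, gripper, tx, ty, tz, ax, ay, az, ...]. A call has 1 to 10 rows; each row is the pose to reach, as a shift and turn from the pose commanded when the call began, along the tool's axes at that moment; what a row does not reach only later rows make up. A row lasts 1/10 s, in which the tool goes at most 50 mm and 8.59 degrees, less where a joint would pass 70% of its speed; a pose out of reach is approached as far as the arm can. A call with a gripper value outside its range is refused whole. The fingers move at their own pace and stop on an object; "squeeze" is the grip in N (left out, the last holds). Time passes only in rows, so rows that repeat a pose let the fingers close. It gives the time, the measured TCP pose, the force and the opening at its end, in the units of the state.
- get_obs(): the state, without advancing time (a new reading comes with each control period).
- viewer.read_camera(name): name is "scene" or "top" or "wrist"; returns (picture, depth): 420x560x3 uint8, red, green, blue; 420x560 float32, m along the optical axis (not along the pixel's ray), 0 where there is no reading.
- viewer.camera_params(name): a dict with "vfov" (degrees; the focal length in pixels is half the picture's height over the tangent of half this angle, whatever the lens; pixels are square), "cx", "cy" (the principal point, pixels), "rvec" (rotation vector, rad) and "tvec" (3), from world to camera coordinates, as OpenCV has them; the wrist camera has in their place "tool_from_camera" (4x4, takes a point from camera to tool coordinates, whose origin is the TCP and whose axes are the flange's). Camera axes: x right, y down, z forward; pixel columns grow to the right and rows downward; lengths in m; the calibration is good to about 2 mm. A picture is of the moment at which its call begins: read the wrist's pose just before it. camera_params takes no time and is no camera call.
- close_job(): hands the job in, once; it reports no verdict.
The state is a dict: "t": time; "joints": joint angles; "qvel": joint speeds; "tau": joint torques, N m; "ee_pos": TCP position; "ee_rot": TCP orientation; "wrist_force": force on the tool from outside, world axes, zero at the start; "torque": the same for the moment, N m; "grip_width": opening from 0.0 (shut) to 1.0 (fully open).
Only numpy, scipy, OpenCV 4.12 (cv2) and the standard library are available. Lean on these libraries where they do the work, as an engineer would, in place of code of your own. Each camera call takes 0.05 s, during which the arm holds its last target. There are 200 camera calls.

## Task

The stopper has dried fast in the neck of the green glue pot: a straight pull only lifts the whole pot. Work the stopper free by twisting it back and forth while pulling gradually, never snatching at it and keeping the pot down in its wooden holder, then stand the stopper upright on its plug in the blue saucer and let go. Leave the other things on the table where they are.

Things in the scene. Friction and masses are not known exactly. Their poses are not given: they have to be found in the camera images.
- stopper_grip (a point): Where to grasp the stopper's red grip bar: 18 mm thick along x (close the fingers along x), 46 mm long along y, from 28 mm below this point to 22 mm above it. z points up along the stopper. Under the bar a round wooden flange, 58 mm across, top face 28 mm and underside 34 mm below this point, then a black round plug 34 mm across, 28 mm long. In all 84 mm tall, about 0.12 kg.
- stopper_foot (a point): Centre of the flat lower end of the stopper's plug, 62 mm below stopper_grip; same axes. At the start it lies 28 mm below pot_rim with the flange resting on the rim. The plug is loose once raised 22 mm and out of the neck at 28 mm. Twist about the stopper's own vertical axis.
- pot_rim (a point): Centre of the upper rim of the green pot's neck; z up. Square body 84 x 84 mm, 75 mm tall; round neck 54 mm across, 30 mm tall; rim 105 mm above its underside. About 0.9 kg, loose: it stands in the holder with 2 mm of play per side, so it cannot turn but can be lifted.
- cement (a point): Middle of the dried cement inside the neck, on the pot's axis, 14.5 mm below the rim. It holds the plug by plain friction, 17 to 26 N (0.3 to 0.45 N m to twist), directed against the slip of the plug's surface: a straight pull meets all of it, more than the pot weighs. While the stopper turns, a rise of 2 to 3 mm per 0.8 rad of twist meets about 5 N. It does not weaken with time.
- holder: Dark wooden holder fixed to the table, 116 by 116 mm, 34 mm tall, with a square well 88 by 88 mm whose floor is 8 mm above the table. Origin at the centre of its underside on the table; with the pot standing in it, pot_rim is 113 mm above the origin.
- saucer: Blue round saucer with a white rim, fixed to the table. Flat floor 4 mm above the table, 112 mm across inside; rim 7 mm high, 124 mm across. Origin at the centre of its underside, on the table.
- sole_left: Loose black sandal sole lying flat, about 235 by 86 by 16 mm, long along x; origin at the middle of its underside. A bystander.
- sole_right: Loose black sandal sole lying flat, about 235 by 86 by 16 mm, long along x; origin at the middle of its underside. A bystander.
- hammer: Loose hammer lying along its x axis, handle to -x; origin under its middle. A bystander.
- brush: Loose brush lying along its x axis, handle to -x; origin under its middle. A bystander.
- cement_jar: Loose closed amber jar with a black cap, 72 mm across and 90 mm tall; origin under its centre. A bystander.
- rivet_tray: Loose open aluminium tray, 100 by 130 by 30 mm; origin under its centre. A bystander.
Mind the look-alikes: they are no part of the job. What is shaped like the part that bears pot_rim but yellow is not meant.

How it is judged:
By the outcome, as a careful person would: the job done as asked, in the order asked, and still so for the second after the job is handed in, with the robot touching nothing.
It also fails if it takes over 64 s, if anything falls off the work surface, if the arm or the gripper's body presses on something with over 40 N, if the wrist force passes 120 N, or if a joint passes its speed limit or range.

## Working session

There is one attempt and no reset: what is moved stays moved. The work goes in short steps, Python scripts to look and compute and a tool call to move; the robot and the scene stay as the last step left them, time stands still between calls to the robot, and variables do not carry over. Pictures are saved under pics/ and viewed, about 8 in all and at most 12, crops included, and the job is handed in when it is done.

Besides the shell and the picture viewer there is one more tool, called after "Request:" as name(argument=value, ...), one argument or row to a line, values as JSON. play_rows: Moves the arm, as the interface text tells. Its arguments: {"type":"object","properties":{"motion":{"type":"array","items":{"type":"number"}},"squeeze":{"type":"number"}},"required":["motion"]}

```bash
mkdir -p pics; cat > h.py <<'E'
import numpy as np, cv2
from bench import get_obs, viewer, r
from scipy.spatial.transform import Rotation as R
def cam(n):
    o=get_obs(); im,d=viewer.read_camera(n); p=viewer.camera_params(n)
    f=im.shape[0]/2/np.tan(np.radians(p['vfov'])/2)
    if 'rvec' in p:
        Rm=R.from_rotvec(np.ravel(p['rvec'])).as_matrix(); t=np.ravel(p['tvec']); A=Rm.T; c=-Rm.T@t
    else:
        T=np.array(p['tool_from_camera']); W=R.from_rotvec(o['ee_rot']).as_matrix()
        A=W@T[:3,:3]; c=W@T[:3,3]+np.array(o['ee_pos'])
    return im,d,dict(f=f,cx=p['cx'],cy=p['cy'],A=A,c=c)
def ray(k,u,v): return k['A']@np.array([(u-k['cx'])/k['f'],(v-k['cy'])/k['f'],1.])
def onplane(k,u,v,z):
    w=ray(k,u,v); return k['c']+w*(z-k['c'][2])/w[2]
def cloud(d,k):
    v,u=np.mgrid[:d.shape[0],:d.shape[1]]
    P=np.stack([(u-k['cx'])/k['f']*d,(v-k['cy'])/k['f']*d,d],-1)
    return P@k['A'].T+k['c']
def save(n,im): cv2.imwrite('pics/'+n,im[...,::-1])
E
python3 - <<'E'
from h import *
import pickle
D={}
for n in('scene','top'):
    D[n]=cam(n); save(n+'0.png',D[n][0]); print(n,D[n][2]['c'].round(3), viewer.camera_params(n).keys(),D[n][1].min(),D[n][1].max())
pickle.dump(D,open('d0.pkl','wb'))
print(get_obs(), r.hold_point_z)
E
```

```text
scene [1.267 0.243 1.018] dict_keys(['vfov', 'cx', 'cy', 'rvec', 'tvec']) 0.0 3.70907
top [0.166 0.005 1.705] dict_keys(['vfov', 'cx', 'cy', 'rvec', 'tvec']) 0.0 2.7850394
{'t': 0.1, 'joints': array([-1.31868985e+00,  1.04682004e-01,  9.65171575e-02,  1.56388709e+00,
       -2.21369233e-06,  1.35311099e+00]), 'qvel': array([-0.00132685, -0.0005467 ,  0.00177299,  0.00027602, -0.00010526,
        0.00093454]), 'tau': array([ 6.41085848e-03, -5.58208537e+01,  5.04719567e+01,  1.30827774e-02,
       -2.68123140e-04,  2.54503490e-06]), 'ee_pos': array([ 0.27155761, -0.53468469,  0.2305588 ]), 'ee_rot': array([-3.05409913e+00, -7.30887616e-01,  3.74045116e-05]), 'wrist_force': array([-0.81289931,  0.44640619,  0.00387772]), 'torque': array([-0.05153972, -0.0250852 ,  0.02663277]), 'grip_width': 1.0009497325037002} 0.0187
```

View pics/scene0.png

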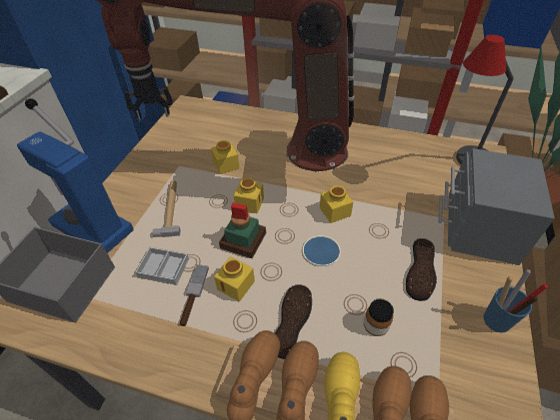

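View pics/top0.png

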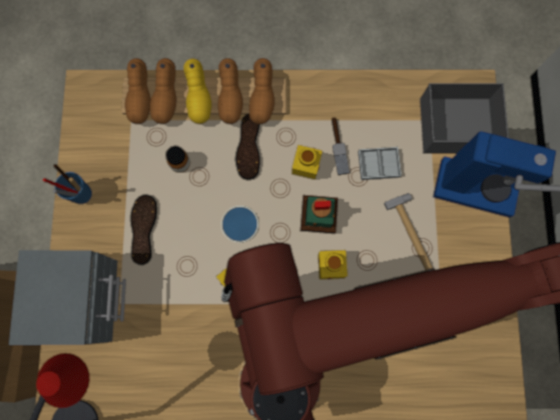

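The scene view shows the green pot with the red bar at (242,225), the blue saucer at (321,250), and four yellow look-alike pots at (225,155), (249,192), (336,203) and (235,278). In the top view the bar is at (322,206), the saucer at (240,224), and yellow pots at (307,160), (333,263) and (225,278). I choose the pot with the green body and red bar.

```bash
python3 - <<'E'
from h import *
import pickle
D=pickle.load(open('d0.pkl','rb'))
big=[]
for n,roi in(('scene',(190,185,110,90)),('top',(285,180,75,65))):
    im,d,k=D[n]; x,y,w,h=roi
    hsv=cv2.cvtColor(im,cv2.COLOR_RGB2HSV).astype(int); H,S,V=hsv[...,0],hsv[...,1],hsv[...,2]
    P=cloud(d,k); ok=d>0
    m0=np.zeros(H.shape,bool); m0[y:y+h,x:x+w]=1
    red=m0&((H<6)|(H>174))&(S>170)&(V>110)
    green=m0&(H>60)&(H<100)&(S>70)
    for nm,m in(('red',red),('green',green)):
        q=P[m&ok]; v,u=np.nonzero(m); print(n,nm,len(q),'uv',u.mean().round(1),v.mean().round(1),'med',np.median(q,0).round(4),'p2',np.percentile(q,3,0).round(4),'p98',np.percentile(q,97,0).round(4))
    # bar top: red points at high z
    q=P[red&ok]; zt=np.percentile(q[:,2],95); t=q[q[:,2]>zt-.008]
    print(' top face',len(t),t.mean(0).round(4),zt.round(4)); 
    rr=cv2.minAreaRect((t[:,:2]*1000).astype(np.float32)); print(' rect mm',rr)
    blue=(H>95)&(H<115)&(S>120)
    s=np.zeros(H.shape,bool); a,b=(321,250) if n=='scene' else (240,224); s[b-25:b+26,a-25:a+26]=1
    c=max(cv2.findContours((blue&s).astype(np.uint8),0,1)[0],key=cv2.contourArea)
    pts=np.array([onplane(k,u,v,.004)[:2] for u,v in c[:,0]])
    print(' saucer',cv2.minEnclosingCircle((pts*1000).astype(np.float32)),(pts.min(0)+pts.max(0))/2,'z',np.median(P[blue&s&ok][:,2]))
    big.append(cv2.resize(im[y:y+h,x:x+w],(400,400*h//w),interpolation=cv2.INTER_CUBIC))
    tb=P[200:290,250:350] if n=='scene' else P[120:290,140:420]
    print(' table z',np.median(tb[...,2]))
H_=min(b.shape[0] for b in big); save('crop1.png',np.hstack([b[:H_] for b in big]))
E
```

```text
scene red 84 uv 240.3 207.6 med [ 0.5296 -0.1177  0.1687] p2 [ 0.52   -0.1451  0.1291] p98 [ 0.5351 -0.1024  0.1723]
scene green 586 uv 242.1 232.7 med [ 0.5572 -0.1071  0.079 ] p2 [ 0.4995 -0.1641  0.0341] p98 [ 0.57   -0.0825  0.0926]
 top face 66 [ 0.5287 -0.1232  0.1691] 0.1722
 rect mm ((527.9142456054688, -124.90940856933594), (16.522727966308594, 44.3759880065918), 2.823106288909912)
 saucer ((543.5361328125, 154.1765899658203), 4.725628852844238) [0.54252924 0.15417658] z 0.004668899111063718
 table z 0.002102180431880485
top red 84 uv 322.2 203.6 med [ 0.5279 -0.1255  0.1694] p2 [ 0.5202 -0.1461  0.1638] p98 [ 0.5367 -0.1045  0.1762]
top green 370 uv 318.0 214.9 med [ 0.5024 -0.1124  0.0824] p2 [ 0.485  -0.1667  0.0518] p98 [ 0.5668 -0.0846  0.0915]
 top face 58 [ 0.5277 -0.1261  0.171 ] 0.1751
 rect mm ((527.50732421875, -125.14624786376953), (16.992477416992188, 42.36265182495117), 0.8591413497924805)
 saucer ((500.1298828125, 132.07838439941406), 51.54376220703125) [0.49887946 0.13177329] z 0.0037772479991966534
 table z 0.0028244881530478105
```

View pics/crop1.png

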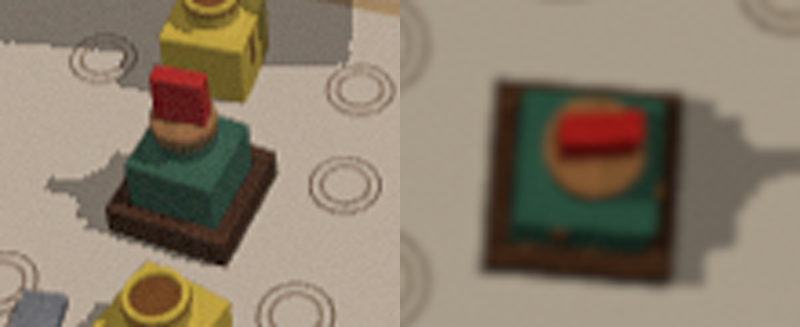

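The crop confirms the choice: green body in the dark holder, red bar on a wooden flange. The bar top measures z≈0.170, against an expected 0.169. Bar centre is about (0.528,-0.125) and the saucer about (0.499,0.132). I move to hover over the bar for a wrist view.

Request:
play_rows(
  motion=[100,4.1,-2.5,-0.6,0,0,-6.3,100,8.3,-5.0,-1.2,0,0,-12.6,100,12.4,-7.5,-1.8,0,0,-18.9,100,16.6,-10.0,-2.4,0,0,-25.2,100,20.7,-12.5,-3,0,0,-31.5,100,24.8,-14.9,-3.6,0,0,-37.8,100,29.0,-17.4,-4,0,0,-44.1,100,33.1,-19.9,-4,0,0,-50.4,100,37.3,-22.4,-4,0,0,-56.7,100,41.4,-24.9,-4,0,0,-63],
  squeeze=80,
)

```text
t: 1.1
ee_pos: [0.5288, -0.1236, 0.2711]
ee_rot: [-2.218, -2.225, 0.0]
wrist_force: [0.7, -1.1, -0.5]
grip_width: 1.003
```

Request:
play_rows(
  motion=[100,0,0,0,0,0,0,100,0,0,0,0,0,0,100,0,0,0,0,0,0],
)

```text
t: 1.4
ee_pos: [0.5277, -0.1262, 0.271]
ee_rot: [-2.224, -2.218, 0.001]
wrist_force: [-0.9, 0.2, -0.2]
grip_width: 0.998
```

```bash
cat > w.py <<'E'
from h import *
import sys
im,d,k=cam('wrist'); o=get_obs(); save(sys.argv[1],im)
print('cam',k['c'].round(3),'ee',o['ee_pos'].round(4),'x',R.from_rotvec(o['ee_rot']).as_matrix()[:,0].round(4),'j',o['joints'].round(3))
hsv=cv2.cvtColor(im,cv2.COLOR_RGB2HSV).astype(int); H,S,V=hsv[...,0],hsv[...,1],hsv[...,2]
P=cloud(d,k)
m=((H<6)|(H>174))&(S>150)&(V>60)&(d>0)
n,l,st,c=cv2.connectedComponentsWithStats(m.astype(np.uint8))
for i in range(1,n):
    if st[i,4]<150: continue
    q=P[l==i]; zt=np.percentile(q[:,2],90); t=(l==i)&(np.abs(P[...,2]-zt)<.004)
    tp=P[t]; rr=cv2.minAreaRect((tp[:,:2]*1000).astype(np.float32))
    v,u=np.nonzero(t); pr=cv2.minAreaRect(np.stack([u,v],1).astype(np.float32))
    corners=[onplane(k,a,b,.169)[:2] for a,b in cv2.boxPoints(pr)]
    print(st[i],'zt',zt.round(4),tp.mean(0).round(4),rr,'pix ctr on .169',np.mean(corners,0).round(4),[np.round(x,4) for x in corners])
E
python3 w.py wrist1.png
```

```text
cam [ 0.527 -0.059  0.414] ee [ 0.5276 -0.1265  0.2711] x [ 3.4e-03  1.0e+00 -1.0e-04] j [-0.476 -0.058  0.005  1.634 -0.     1.098]
[ 267  159   28   73 1740] zt 0.1698 [ 0.5268 -0.1244  0.1689] ((526.9048461914062, -125.33961486816406), (17.535444259643555, 45.79859161376953), 2.549562931060791) pix ctr on .169 [ 0.5268 -0.1249] [array([ 0.5172, -0.1025]), array([ 0.5344, -0.1017]), array([ 0.5368, -0.1473]), array([ 0.5188, -0.1481])]
```

View pics/wrist1.png

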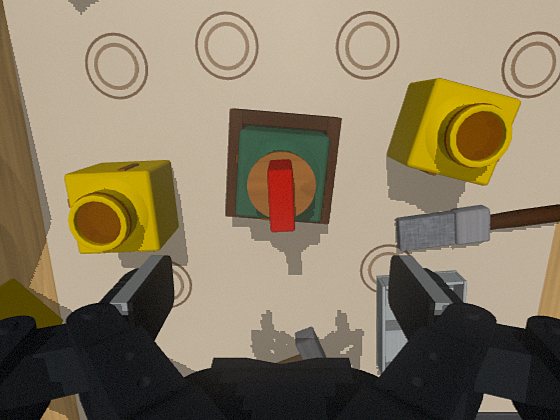

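The wrist view shows the bar at (281,195) standing upright between the fingers. Its centre is (0.527,-0.125), top z 0.169, and yaw about +2.5°, so I descend with a small correction.

Request:
play_rows(
  motion=[100,0.05,-0.1,1.5,0,0,-1.2,100,0.1,-0.1,3.5,0,0,-2.5,100,0.1,-0.1,5.5,0,0,-2.5,100,0.1,-0.1,7.5,0,0,-2.5,100,0.1,-0.1,9.5,0,0,-2.5,100,0.1,-0.1,11.5,0,0,-2.5,100,0.1,-0.1,13,0,0,-2.5,100,0.1,-0.1,14,0,0,-2.5,100,0.1,-0.1,14.2,0,0,-2.5,100,0.1,-0.1,14.2,0,0,-2.5],
)

```text
t: 2.45
ee_pos: [0.5271, -0.1249, 0.1296]
ee_rot: [2.174, 2.267, -0.0]
wrist_force: [0.1, -0.1, 0.7]
grip_width: 1.003
```

```bash
python3 w.py wrist2.png
```

```text
cam [ 0.523 -0.058  0.272] ee [ 0.5274 -0.1249  0.1301] x [-4.190e-02  9.991e-01 -6.000e-04] j [-0.474 -0.069 -0.261  1.377 -0.     1.055]
[ 255  210   56  154 7774] zt 0.1696 [ 0.5267 -0.1208  0.1688] ((526.8627319335938, -122.66899108886719), (17.807233810424805, 41.19666290283203), 2.525099992752075) pix ctr on .169 [ 0.5267 -0.1218] [array([ 0.5173, -0.1013]), array([ 0.5343, -0.1005]), array([ 0.5369, -0.1423]), array([ 0.5183, -0.143 ])]
```

View pics/wrist2.png

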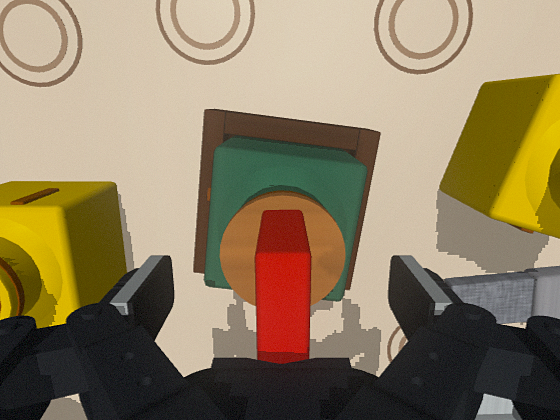

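The bar sits centred between the open fingers, running from (260,355) to (285,210), with nothing else in the way. I close on it.

Request:
play_rows(
  motion=[60,0,0,0.1,0,0,0,20,0,0,0.1,0,0,0,0,0,0,0.1,0,0,0,0,0,0,0.1,0,0,0,0,0,0,0.1,0,0,0,0,0,0,0.1,0,0,0,0,0,0,0.1,0,0,0,0,0,0,0.1,0,0,0],
  squeeze=110,
)

```text
t: 3.3
ee_pos: [0.5274, -0.1246, 0.1286]
ee_rot: [2.173, 2.267, 0.001]
wrist_force: [3.6, 0.6, 2.2]
grip_width: 0.194
```

Request:
play_rows(
  motion=[0,0,0,0,0,0,0,0,0,0,0,0,0,0,0,0,0,0,0,0,0],
)

```text
t: 3.6
ee_pos: [0.5274, -0.1246, 0.1286]
ee_rot: [2.173, 2.267, 0.001]
wrist_force: [5.2, 1.7, 4.0]
grip_width: 0.198
```

Request:
play_rows(
  motion=[0,0,0,0,0,0,4,0,0,0,-0.02,0,0,8,0,0,0,-0.04,0,0,12,0,0,0,-0.06,0,0,16,0,0,0,-0.08,0,0,20,0,0,0,-0.1,0,0,24,0,0,0,-0.1,0,0,24],
)

```text
t: 4.3
ee_pos: [0.5267, -0.1247, 0.1287]
ee_rot: [-2.599, -1.764, 0.001]
wrist_force: [2.9, -1.7, -1.7]
grip_width: 0.197
```

```bash
python3 -c "
from h import *
o=get_obs();print(o['ee_pos'].round(4),o['ee_rot'].round(3),o['wrist_force'].round(1),o['torque'].round(2),o['joints'].round(3))
im,d,k=cam('scene');save('s1.png',cv2.resize(im[170:270,180:310],(780,600),interpolation=cv2.INTER_CUBIC))"
```

```text
[ 0.5267 -0.1247  0.1287] [-2.599e+00 -1.764e+00  1.000e-03] [ 2.9 -1.7 -1.7] [-0.12 -0.61 -0.15] [-0.474 -0.068 -0.263  1.377 -0.     1.475]
```

View pics/s1.png

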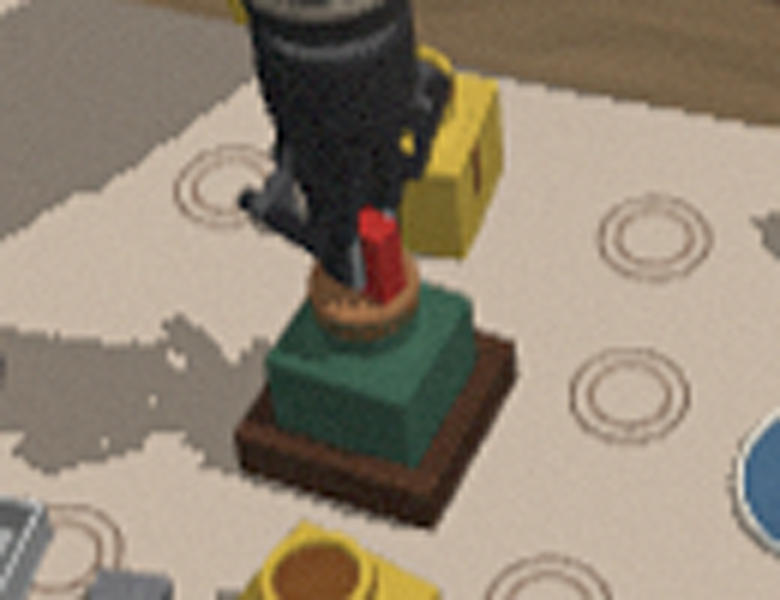

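The bar has turned with the fingers (at (380,255) in the crop) and the pot sits square in its holder. I start the back-and-forth sweeps, about 2.4 mm of rise per 48°.

Request:
play_rows(
  motion=[0,0,0,0,0,0,-4.8,0,0,0,-0.03,0,0,-9.6,0,0,0,-0.06,0,0,-14.4,0,0,0,-0.09,0,0,-19.2,0,0,0,-0.12,0,0,-24,0,0,0,-0.15,0,0,-28.8,0,0,0,-0.18,0,0,-33.6,0,0,0,-0.21,0,0,-38.4,0,0,0,-0.24,0,0,-43.2,0,0,0,-0.24,0,0,-48],
)

```text
t: 5.35
ee_pos: [0.526, -0.1241, 0.1304]
ee_rot: [-1.646, -2.672, 0.001]
wrist_force: [0.6, 0.0, -4.2]
grip_width: 0.198
```

Request:
play_rows(
  motion=[0,0,0,0,0,0,4.8,0,0,0,-0.03,0,0,9.6,0,0,0,-0.06,0,0,14.4,0,0,0,-0.09,0,0,19.2,0,0,0,-0.12,0,0,24,0,0,0,-0.15,0,0,28.8,0,0,0,-0.18,0,0,33.6,0,0,0,-0.21,0,0,38.4,0,0,0,-0.24,0,0,43.2,0,0,0,-0.24,0,0,48],
)

```text
t: 6.35
ee_pos: [0.5264, -0.1243, 0.133]
ee_rot: [-2.598, -1.764, 0.002]
wrist_force: [3.7, -0.8, -4.5]
grip_width: 0.198
```

```bash
python3 -c "
from h import *
o=get_obs();print(o['ee_pos'].round(4),o['ee_rot'].round(3),o['wrist_force'].round(1),o['torque'].round(2),o['joints'].round(3))
im,d,k=cam('scene');save('s2.png',cv2.resize(im[170:270,180:310],(780,600),interpolation=cv2.INTER_CUBIC))"
```

```text
[ 0.5264 -0.1243  0.133 ] [-2.598e+00 -1.764e+00  2.000e-03] [ 3.7 -0.8 -4.5] [-0.21 -0.94  0.22] [-0.474 -0.069 -0.256  1.386 -0.     1.475]
```

View pics/s2.png

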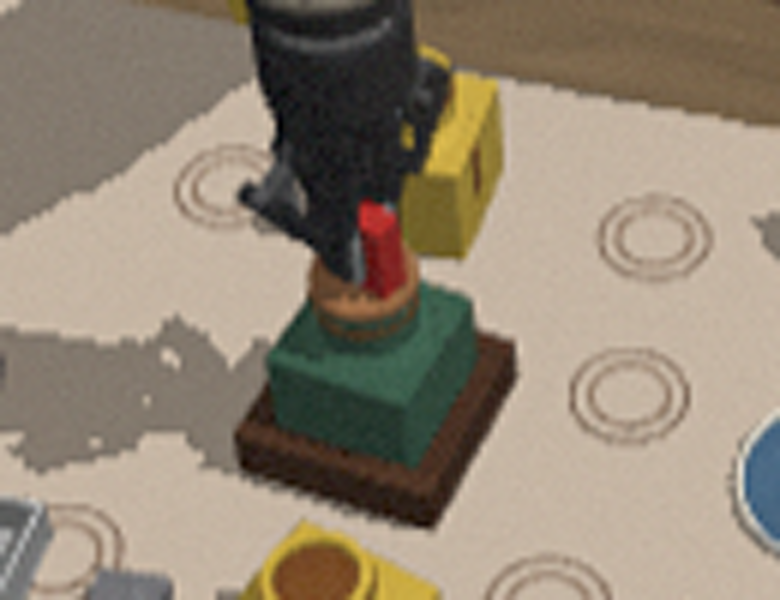

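The flange has risen off the rim at (365,320), the pot is unmoved and the pull is about 4.5 N. I continue the sweeps.

Request:
play_rows(
  motion=[0,0,0,0,0,0,-4.8,0,0,0,-0.03,0,0,-9.6,0,0,0,-0.06,0,0,-14.4,0,0,0,-0.09,0,0,-19.2,0,0,0,-0.12,0,0,-24,0,0,0,-0.15,0,0,-28.8,0,0,0,-0.18,0,0,-33.6,0,0,0,-0.21,0,0,-38.4,0,0,0,-0.24,0,0,-43.2,0,0,0,-0.24,0,0,-48],
)

```text
t: 7.4
ee_pos: [0.5259, -0.124, 0.1352]
ee_rot: [-1.644, -2.673, 0.001]
wrist_force: [-0.7, 0.3, -4.2]
grip_width: 0.196
```

Request:
play_rows(
  motion=[0,0,0,0,0,0,4.8,0,0,0,-0.03,0,0,9.6,0,0,0,-0.06,0,0,14.4,0,0,0,-0.09,0,0,19.2,0,0,0,-0.12,0,0,24,0,0,0,-0.15,0,0,28.8,0,0,0,-0.18,0,0,33.6,0,0,0,-0.21,0,0,38.4,0,0,0,-0.24,0,0,43.2,0,0,0,-0.24,0,0,48],
)

```text
t: 8.4
ee_pos: [0.5266, -0.1244, 0.138]
ee_rot: [-2.597, -1.766, 0.001]
wrist_force: [3.9, -0.3, -5.7]
grip_width: 0.199
```

Request:
play_rows(
  motion=[0,0,0,0,0,0,-4.8,0,0,0,-0.03,0,0,-9.6,0,0,0,-0.06,0,0,-14.4,0,0,0,-0.09,0,0,-19.2,0,0,0,-0.12,0,0,-24,0,0,0,-0.15,0,0,-28.8,0,0,0,-0.18,0,0,-33.6,0,0,0,-0.21,0,0,-38.4,0,0,0,-0.24,0,0,-43.2,0,0,0,-0.24,0,0,-48],
)

```text
t: 9.4
ee_pos: [0.5259, -0.1242, 0.1401]
ee_rot: [-1.645, -2.673, 0.001]
wrist_force: [0.3, -1.1, -4.7]
grip_width: 0.196
```

Request:
play_rows(
  motion=[0,0,0,0,0,0,4.8,0,0,0,-0.03,0,0,9.6,0,0,0,-0.06,0,0,14.4,0,0,0,-0.09,0,0,19.2,0,0,0,-0.12,0,0,24,0,0,0,-0.15,0,0,28.8,0,0,0,-0.18,0,0,33.6,0,0,0,-0.21,0,0,38.4,0,0,0,-0.24,0,0,43.2,0,0,0,-0.24,0,0,48],
)

```text
t: 10.4
ee_pos: [0.5266, -0.1244, 0.1429]
ee_rot: [-2.597, -1.766, 0.001]
wrist_force: [4.2, -0.7, -5.2]
grip_width: 0.197
```

```bash
python3 -c "
from h import *
o=get_obs();print(o['ee_pos'].round(4),o['wrist_force'].round(1),o['torque'].round(2))
im,d,k=cam('scene');save('s3.png',cv2.resize(im[170:270,180:310],(780,600),interpolation=cv2.INTER_CUBIC))"
```

```text
[ 0.5266 -0.1244  0.1429] [ 4.2 -0.7 -5.2] [-0.2  -0.89  0.18]
```

View pics/s3.png

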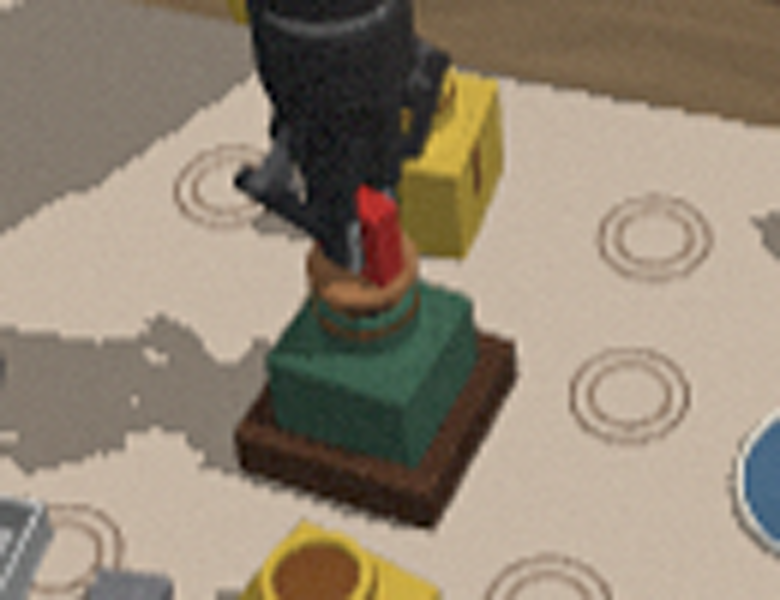

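Stopper raised 14 mm, the gap shows at (365,305), and the pot is still seated. Four more sweeps.

Request:
play_rows(
  motion=[0,0,0,0,0,0,-4.8,0,0,0,-0.03,0,0,-9.6,0,0,0,-0.06,0,0,-14.4,0,0,0,-0.09,0,0,-19.2,0,0,0,-0.12,0,0,-24,0,0,0,-0.15,0,0,-28.8,0,0,0,-0.18,0,0,-33.6,0,0,0,-0.21,0,0,-38.4,0,0,0,-0.24,0,0,-43.2,0,0,0,-0.24,0,0,-48],
)

```text
t: 11.45
ee_pos: [0.5259, -0.1242, 0.145]
ee_rot: [-1.643, -2.674, 0.001]
wrist_force: [0.3, 0.4, -3.4]
grip_width: 0.197
```

Request:
play_rows(
  motion=[0,0,0,0,0,0,4.8,0,0,0,-0.03,0,0,9.6,0,0,0,-0.06,0,0,14.4,0,0,0,-0.09,0,0,19.2,0,0,0,-0.12,0,0,24,0,0,0,-0.15,0,0,28.8,0,0,0,-0.18,0,0,33.6,0,0,0,-0.21,0,0,38.4,0,0,0,-0.24,0,0,43.2,0,0,0,-0.24,0,0,48],
)

```text
t: 12.45
ee_pos: [0.5272, -0.1247, 0.1486]
ee_rot: [2.597, 1.768, 0.0]
wrist_force: [2.9, -0.1, 0.2]
grip_width: 0.198
```

Request:
play_rows(
  motion=[0,0,0,0,0,0,-4.8,0,0,0,-0.03,0,0,-9.6,0,0,0,-0.06,0,0,-14.4,0,0,0,-0.09,0,0,-19.2,0,0,0,-0.12,0,0,-24,0,0,0,-0.15,0,0,-28.8,0,0,0,-0.18,0,0,-33.6,0,0,0,-0.21,0,0,-38.4,0,0,0,-0.24,0,0,-43.2,0,0,0,-0.24,0,0,-48],
)

```text
t: 13.45
ee_pos: [0.5264, -0.1245, 0.1507]
ee_rot: [-1.644, -2.676, 0.001]
wrist_force: [0.8, -0.2, -0.9]
grip_width: 0.195
```

Request:
play_rows(
  motion=[0,0,0,0,0,0,4.8,0,0,0,-0.03,0,0,9.6,0,0,0,-0.06,0,0,14.4,0,0,0,-0.09,0,0,19.2,0,0,0,-0.12,0,0,24,0,0,0,-0.15,0,0,28.8,0,0,0,-0.18,0,0,33.6,0,0,0,-0.21,0,0,38.4,0,0,0,-0.24,0,0,43.2,0,0,0,-0.24,0,0,48],
)

```text
t: 14.45
ee_pos: [0.5264, -0.1245, 0.1531]
ee_rot: [-2.596, -1.767, 0.002]
wrist_force: [1.0, -0.1, -0.7]
grip_width: 0.2
```

Request:
play_rows(
  motion=[0,0,0,0,0,0,-4.8,0,0,0,-0.03,0,0,-9.6,0,0,0,-0.06,0,0,-14.4,0,0,0,-0.09,0,0,-19.2,0,0,0,-0.12,0,0,-24,0,0,0,-0.15,0,0,-28.8,0,0,0,-0.18,0,0,-33.6,0,0,0,-0.21,0,0,-38.4,0,0,0,-0.24,0,0,-43.2,0,0,0,-0.24,0,0,-48],
)

```text
t: 15.45
ee_pos: [0.5264, -0.1244, 0.1555]
ee_rot: [-1.644, -2.676, 0.001]
wrist_force: [-0.3, -0.0, -1.0]
grip_width: 0.195
```

The force has dropped to the stopper's own weight, so it is loose at 27 mm. I lift gently clear, then square up the wrist.

Request:
play_rows(
  motion=[0,0,0,-0.1,0,0,0,0,0,0,-0.3,0,0,0,0,0,0,-0.6,0,0,0,0,0,0,-1.1,0,0,0,0,0,0,-1.8,0,0,5,0,0,0,-2.6,0,0,11,0,0,0,-3.4,0,0,17,0,0,0,-4.2,0,0,23,0,0,0,-4.8,0,0,26.9,0,0,0,-5,0,0,26.9],
)

```text
t: 16.45
ee_pos: [0.5274, -0.1248, 0.2069]
ee_rot: [2.231, 2.21, 0.0]
wrist_force: [0.5, -0.2, -0.9]
grip_width: 0.195
```

```bash
python3 - <<'E'
from h import *
o=get_obs();print(o['ee_pos'].round(4),o['wrist_force'].round(1),R.from_rotvec(o['ee_rot']).as_matrix().round(3))
# saucer refined from top and scene, floor plane, white-free blue contour ellipse
im,d,k=cam('top'); im2,d2,k2=cam('scene')
for im,d,k,(a,b,w) in((im,d,k,(240,224,30)),(im2,d2,k2,(321,250,30))):
    hsv=cv2.cvtColor(im,cv2.COLOR_RGB2HSV).astype(int)
    m=(hsv[...,0]>90)&(hsv[...,0]<120)&(hsv[...,1]>90); s=np.zeros_like(m); s[b-w:b+w,a-w:a+w]=1; m&=s
    v,u=np.nonzero(m); p=np.array([onplane(k,x,y,.004)[:2] for x,y in zip(u,v)])
    print(m.sum(),p.mean(0).round(4),(p.min(0)+p.max(0))/2,np.ptp(p,0).round(4))
save('s4.png',im2)
E
```

```text
[ 0.5274 -0.1248  0.2069] [ 0.5 -0.2 -0.9] [[ 0.01   1.     0.001]
 [ 1.    -0.01  -0.001]
 [-0.001  0.001 -1.   ]]
823 [0.5    0.1321] [0.50056453 0.13181445] [0.1033 0.1018]
720 [0.4979 0.1323] [0.49657891 0.13181304] [0.107  0.1112]
```

View pics/s4.png

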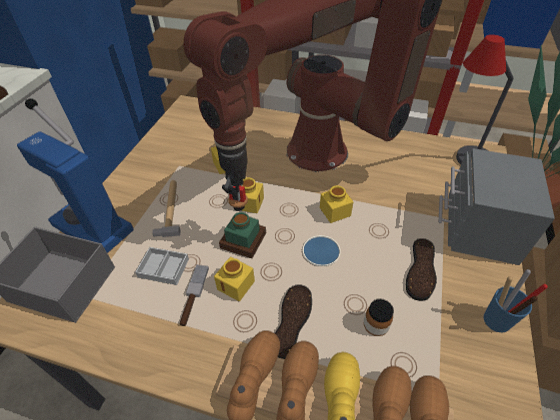

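Stopper hangs clear in the gripper at (237,196); the pot stands empty and seated at (242,232); bystanders are unmoved. The saucer centre is (0.499,0.132) from both views. I carry the stopper over.

Request:
play_rows(
  motion=[0,1,-0.1,0,0,0,0,0,3,-0.4,0,0,0,0,0,6,-0.7,0,0,0,0,0,9.5,-1.1,0,0,0,0,0,13,-1.6,0,0,0,0,0,16.5,-2,0,0,0,0,0,20,-2.4,0,0,0,0,0,23,-2.8,0,0,0,0,0,25,-3,0,0,0,0,0,25.7,-3.1,0,0,0,0],
)

```text
t: 17.55
ee_pos: [0.4973, 0.1349, 0.2053]
ee_rot: [-2.226, -2.215, 0.0]
wrist_force: [0.6, 0.0, -1.5]
grip_width: 0.202
```

Request:
play_rows(
  motion=[0,0,0,1,0,0,0,0,0,0,2.5,0,0,0,0,0,0,4.5,0,0,0,0,0,0,6.5,0,0,0,0,0,0,8.5,0,0,0,0,0,0,10.5,0,0,0,0,0,0,12,0,0,0,0,0,0,13.2,0,0,0,0,0,0,14,0,0,0,0,0,0,14,0,0,0],
)

```text
t: 18.55
ee_pos: [0.4976, 0.1325, 0.0646]
ee_rot: [-2.23, -2.211, 0.002]
wrist_force: [-0.7, -0.1, -1.0]
grip_width: 0.196
```

```bash
python3 - <<'E'
from h import *
o=get_obs();print(o['ee_pos'].round(4),o['wrist_force'].round(1),R.from_rotvec(o['ee_rot']).as_matrix()[:,2].round(4))
im,d,k=cam('scene'); save('s5.png',cv2.resize(im[180:290,260:400],(763,600),interpolation=cv2.INTER_CUBIC))
E
```

```text
[0.4976 0.1325 0.0646] [-0.7 -0.1 -1. ] [-1.5e-03 -1.0e-04 -1.0e+00]
```

View pics/s5.png

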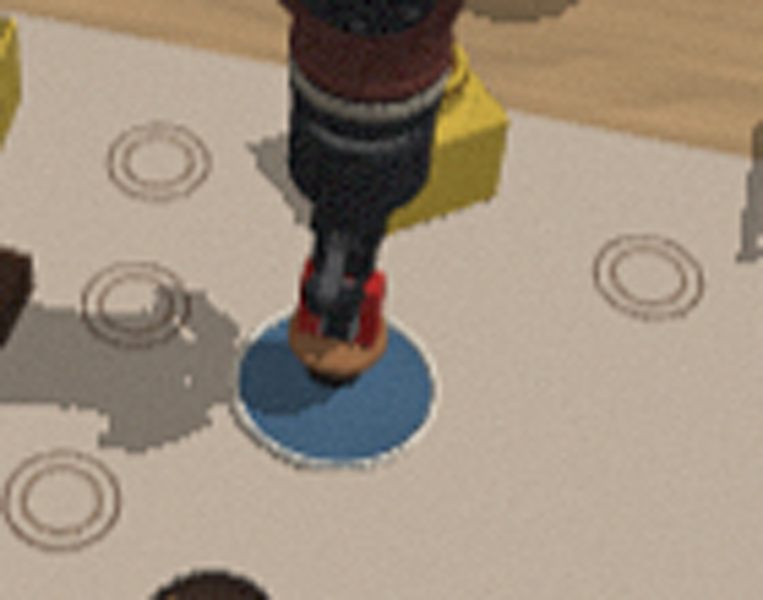

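The stopper hangs upright above the saucer, with the plug end at (335,375), about 17 mm over the floor. I lower it slowly to contact.

Request:
play_rows(
  motion=[0,0,0,0.3,0,0,0,0,0,0,0.6,0,0,0,0,0,0,0.9,0,0,0,0,0,0,1.2,0,0,0,0,0,0,1.4,0,0,0,0,0,0,1.5,0,0,0,0,0,0,1.6,0,0,0,0,0,0,1.65,0,0,0,0,0,0,1.65,0,0,0],
)

```text
t: 19.5
ee_pos: [0.4983, 0.1326, 0.0492]
ee_rot: [2.231, 2.212, -0.0]
wrist_force: [0.3, -0.8, -1.4]
grip_width: 0.195
```

Request:
play_rows(
  motion=[0,0,0,0.05,0,0,0,0,0,0,0.1,0,0,0,0,0,0,0.1,0,0,0],
)

```text
t: 19.8
ee_pos: [0.4982, 0.1327, 0.0481]
ee_rot: [2.231, 2.212, -0.0]
wrist_force: [0.2, 0.2, -1.1]
grip_width: 0.197
```

Request:
play_rows(
  motion=[0,0,0,0.05,0,0,0,0,0,0,0.05,0,0,0],
)

```text
t: 20.0
ee_pos: [0.4982, 0.1326, 0.0476]
ee_rot: [2.231, 2.212, -0.0]
wrist_force: [-0.5, -0.1, -1.4]
grip_width: 0.197
```

Request:
play_rows(
  motion=[0,0,0,0.05,0,0,0,0,0,0,0.05,0,0,0],
)

```text
t: 20.2
ee_pos: [0.4983, 0.1327, 0.0476]
ee_rot: [2.231, 2.212, 0.0]
wrist_force: [-1.9, -0.1, 4.5]
grip_width: 0.198
```

Request:
play_rows(
  motion=[0,0,0,0.05,0,0,0,0,0,0,0.05,0,0,0],
)

```text
t: 20.4
ee_pos: [0.4984, 0.1327, 0.0476]
ee_rot: [2.23, 2.212, 0.0]
wrist_force: [-4.2, 0.9, 8.4]
grip_width: 0.195
```

Contact is at TCP z=0.0476, exactly as predicted for an upright plug on the saucer floor. I ease off, open, and retreat straight up.

Request:
play_rows(
  motion=[0,0,0,-0.06,0,0,0,0,0,0,-0.06,0,0,0,20,0,0,-0.06,0,0,0,25,0,0,-0.06,0,0,0,30,0,0,-0.06,0,0,0,40,0,0,-0.06,0,0,0,60,0,0,-0.06,0,0,0,80,0,0,-0.06,0,0,0,80,0,0,-0.06,0,0,0,80,0,0,-0.06,0,0,0],
  squeeze=20,
)

```text
t: 21.4
ee_pos: [0.4982, 0.1327, 0.0473]
ee_rot: [2.231, 2.212, -0.0]
wrist_force: [-0.1, -0.0, -0.4]
grip_width: 0.801
```

Request:
play_rows(
  motion=[80,0,0,-0.5,0,0,0,80,0,0,-2,0,0,0,80,0,0,-4,0,0,0,80,0,0,-7,0,0,0,80,0,0,-10,0,0,0,80,0,0,-13,0,0,0,80,0,0,-16,0,0,0,80,0,0,-18,0,0,0,80,0,0,-19,0,0,0,80,0,0,-19,0,0,0],
)

```text
t: 22.4
ee_pos: [0.499, 0.1327, 0.2392]
ee_rot: [2.229, 2.211, 0.003]
wrist_force: [-0.1, -0.7, -0.1]
grip_width: 0.802
```

```bash
python3 - <<'E'
from h import *
o=get_obs();print(o['t'],o['ee_pos'].round(4),o['wrist_force'].round(1),o['grip_width'])
im,d,k=cam('wrist')
P=cloud(d,k); hsv=cv2.cvtColor(im,cv2.COLOR_RGB2HSV).astype(int)
m=((hsv[...,0]<6)|(hsv[...,0]>174))&(hsv[...,1]>150)&(d>0)&(np.hypot(P[...,0]-.498,P[...,1]-.132)<.06)
q=P[m]; t=q[q[:,2]>np.percentile(q[:,2],90)-.004]; print('bar top',np.percentile(q[:,2],90),t.mean(0).round(4),cv2.minAreaRect((t[:,:2]*1000).astype(np.float32)))
im,d,k=cam('scene'); P=cloud(d,k)
hsv=cv2.cvtColor(im,cv2.COLOR_RGB2HSV).astype(int)
g=(hsv[...,0]>60)&(hsv[...,0]<100)&(hsv[...,1]>70); s=np.zeros_like(g); s[185:275,190:300]=1; g&=s
q=P[g&(d>0)]; print('green median',np.median(q,0).round(4),np.percentile(q,97,0).round(4))
save('s6.png',cv2.resize(im[150:355,140:450],(775,512),interpolation=cv2.INTER_CUBIC))
E
```

```text
22.4 [0.499  0.1327 0.2392] [-0.1 -0.7 -0.1] 0.8020360809004399
bar top 0.08912931069664479 [0.4959 0.1331 0.1004] ((497.91278076171875, 132.07562255859375), (117.54623413085938, 45.185054779052734), 0.15412145853042603)
green median [ 0.5562 -0.1107  0.0812] [ 0.5709 -0.0822  0.1122]
```

View pics/s6.png

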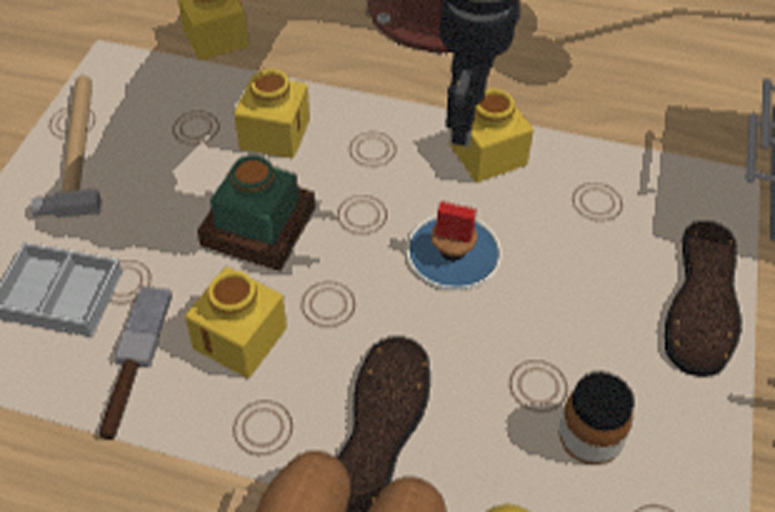

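The stopper stands upright and free in the saucer at (455,230), and the pot is seated in its holder at (255,200). The gripper is clear. Handing in.

```bash
python3 -c "
from bench import close_job
print(close_job())"
```

```text
the job is handed in; nothing more can be done
None
```

I worked the stopper free of the green pot, stood it upright on its plug in the blue saucer, let go, and handed the job in at about 22.5 s. I used one part-twist and eleven back-and-forth sweeps of 48°, each rising about 2.4 mm. The pull read at the end of each sweep stayed under 6 N, less than the pot weighs.

**Last checks:**
- **Placing:** the plug touched the saucer floor at the height predicted for an upright stopper. After release the bar top read 0.089 m (0.088 expected), close to the saucer's centre.
- **Pot and bystanders:** the last picture shows the pot seated in its holder and the other things where they were. I checked the bystanders by eye only.
- **Gripper:** it is open, about 0.15 m above the stopper and touching nothing.

**Check that failed:** the last bar outline from the wrist camera came out 118 mm long, against a 46 mm bar. I put that down to red-toned gripper pixels in the mask, so the upright reading rests on the height and the last picture. My first saucer estimate from the scene camera was also wrong (bad mask); redone, both cameras agreed to about 4 mm.

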